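Start the toaster for a frozen slice

TASK

Toast the pale frozen slice: first press the white-dotted half of the red rocker on the mains unit so that it is on, then push the lever of the lane holding the pale slice fully down, and then press the blue defrost key all the way in and let it go. Nothing needs to be grasped: leave the brown slice's lever up and the yellow and red keys unpressed, do not touch or pull out the bread, and leave everything else where it stands.

Things in the scene. Friction and masses are not known exactly. Their poses are not given: they have to be found in the camera images.
- toaster: Steel two-lane toaster fixed to the table, 290 (x) x 250 (y) x 170 mm high. Origin at the centre of its underside, on the table; x points from its lever front, which looks roughly towards the robot, to its back; y to the left lane, z up. Two slots 150 x 20 mm run along x in the top at y = +60 (left) and y = -60 mm (right), each holding a slice.
- lever_left_top (a point): Black lever tab on the front of the toaster, left (+y) lane: 42 mm out from the front face, 40 mm wide, 12 mm thick. This point is the centre of its top face, at x = -168, y = +60 mm in the toaster's frame, 146 mm above the table when up and 111 mm when fully down.
- lever_right_top (a point): Black lever tab on the front of the toaster, right (-y) lane: 42 mm out from the front face, 40 mm wide, 12 mm thick. This point is the centre of its top face, at x = -168, y = -60 mm in the toaster's frame, 146 mm above the table when up and 111 mm when fully down.
- lever_left (a joint): Left lever, m downward: 0 up, 0.035 fully down against a stop. Needs about 3 to 5 N from above, and stays where it is left, up or down. It carries the slice in its own lane with it.
- lever_right (a joint): Right lever, m downward: 0 up, 0.035 fully down against a stop. Needs about 3 to 5 N from above, and stays where it is left, up or down. It carries the slice in its own lane with it.
- key_blue_top (a point): Blue (defrost) round key, 22 mm across, in a grey collar, the middle of three in a row along the centre line of the toaster's top deck, 40 mm apart. This point is the centre of its top face, -80 mm in the toaster's x, y = 0, about 192 mm above the table when released.
- key_yellow_top (a point): Yellow (reheat) round key, 22 mm across, in a grey collar, the one nearest the levers of three in a row along the centre line of the toaster's top deck, 40 mm apart. This point is the centre of its top face, -120 mm in the toaster's x, y = 0, about 192 mm above the table when released.
- key_red_top (a point): Red (cancel) round key, 22 mm across, in a grey collar, the one farthest from the levers of three in a row along the centre line of the toaster's top deck, 40 mm apart. This point is the centre of its top face, -40 mm in the toaster's x, y = 0, about 192 mm above the table when released.
- key_blue (a joint): Travel of the blue key in m: 0 released, 0.006 fully down. It springs back; fully down takes 4 N.
- key_yellow (a joint): Travel of the yellow key in m: 0 released, 0.006 fully down. It springs back; fully down takes 4 N.
- key_red (a joint): Travel of the red key in m: 0 released, 0.006 fully down. It springs back; fully down takes 4 N.
- pale_slice: Pale, untoasted slice of bread, 110 x 16 x 105 mm high, standing loose on edge in one of the two slots (left or right, it varies). Origin at its centre, 143 mm above the table when its lever is up and 108 mm when it is fully down; with the lever up its top stands 25 mm out of the toaster.
- brown_slice: Dark brown, finished slice of toast, same size, standing in the other slot. Origin at its centre, 143 mm above the table.
- mains_unit: White mains socket unit fixed to the table, 200 (x) x 75 (y) x 45 mm high, left or right of the toaster (it varies), with two sockets and a black plug 30 mm high, and a red rocker. Origin at the centre of its underside; x runs along it from the rocker end to the plug end.
- rocker_press (a point): Centre of the raised half of the red paddle rocker (60 x 32 x 6 mm, long side along the mains unit's x, pivot at x = -50 mm, 55 mm above the table). A white dot marks this half, which lies towards the unit's -x end. This point is on the top face, 20 mm from the pivot, about 62 mm above the table when off and 54 mm when on.
- rocker (a joint): Rocker angle in rad: 0 off (marked half up), 0.4 fully on (marked half down). It moves under about 3 N pressed down on the marked half and stays where it is left.
- loaf: Half loaf of brown-crusted bread, 110 x 85 x 91 mm, standing on the wooden board. Leave alone. Origin at the centre of its underside.
- spreader: Spreading spatula with dark wooden handle, 170 mm long, lying on the table. Leave alone. Origin on its underside.
- mug: Blue mug, 72 mm across, 90 mm high, upright on the table. Leave alone. Origin at the centre of its underside.
- jar: Amber jar with yellow cap, 68 mm across, 85 mm high. Leave alone. Origin at the centre of its underside.
- bottle: Green bottle, 70 mm across, 200 mm high. Leave alone. Origin at the centre of its underside.
- plates: Stack of white plates, 140 mm across, 36 mm high. Leave alone. Origin at the centre of its underside.
Mind the look-alikes: they are no part of the job. Of the things that look like the pale_slice, the largest one is meant.

How it is judged:
On the way, in this order (a step that is already met when the one before it is completed fails the run):
1. the red rocker is pressed on (value of joint rocker above 0.3 rad), for 0.1 s.
2. the pale slice is lowered fully by its lever (value of joint rocker above 0.3 rad and height (world z) of pale_slice below 0.1125 m), for 0.1 s.
3. the blue key is pressed in (value of joint key_blue above 0.004 m), for 0.05 s.
At the end, for the whole second after the job is handed in: The rocker is on (more than 0.3 of 0.4 rad), the pale slice is down (centre below 112.5 mm, its lever within 5 mm of its stop), the brown slice is still up (centre above 134 mm) and the blue key has sprung back (under 2 mm) (all of step 2 and height (world z) of brown_slice above 0.134 m and value of joint key_blue below 0.002 m and value of joint any of lever_left, lever_right above 0.03 m); the robot touches nothing.
It fails at once if a lever lowered before the rocker is on (not (value of joint rocker above 0.3 rad) and value of joint any of lever_left, lever_right above 0.01 m).
It fails at once if the blue key pressed before the pale slice is down (value of joint key_blue above 0.003 m and height (world z) of pale_slice above 0.115 m).
It fails at once if the yellow or red key pressed (over 3 mm), or the brown slice lowered (over about 8 mm) (value of joint any of key_yellow, key_red above 0.003 m or height (world z) of brown_slice below 0.134 m).
It fails at once if a slice pulled up out of the toaster (over 12 mm), or the robot touches the bread (over 1 N) (height (world z) of any of pale_slice, brown_slice above 0.155 m or contact force between any of the fingers, the arm and pale_slice above 1 N or contact force between any of the fingers, the arm and brown_slice above 1 N).
It fails at once if another thing on the table moved by more than 20 mm (distance of any of loaf, spreader, mug, jar, bottle, plates from where it was at the start of the episode above 0.02 m).
It also fails if it takes over 54 s, if anything falls off the work surface, if the arm or the gripper's body presses on something with over 40 N, if the wrist force passes 120 N, or if a joint passes its speed limit or range.

ROBOT

A 6-joint arm with a two-finger parallel gripper is mounted at the origin on the work surface. World frame = base frame: x ahead of the robot, y to its left, z up, the work surface at z = 0. Lengths are in m, angles in rad, forces in N, time in s.
With the tool pointing down it reaches from about 0.25 to 0.775 m from the base axis. Payload 4 kg.
Tool frame: the origin (TCP) lies at the centre of the arm's flange, where the gripper is bolted on; the fingertips stand 199 mm ahead of it and the grasp point (between the pads) lies 180 mm ahead of it (robot.tcp_to_tips is the distance from the TCP to the fingertips, in m); z points along the fingers, y is the line along which they close (so a half turn about z gives the same grasp; the last joint's range is limited). The gripper opens to 94 mm and grips with 3 to 60 N. Pads are 16 mm wide; open, the fingers measure 119 mm over their backs; the gripper's body (75 mm by 177 mm) begins 78 mm behind the grasp point.
Start: joints at [1.102, 0.087, 1.371, -0, 1.684, -0.103], TCP at [0.197, 0.514, 0.405] pointing down, gripper open.
Joint ranges: [-3.1, 3.1], [-0.76, 2.03], [0.27, 2.55], [-1.08, 4.22], [0.17, 2.65], [-2.57, 2.57]. Speed limits (rad/s): [2.79, 2.79, 3.14, 3.14, 3.14, 3.14].

INTERFACE

Orientations are given as [roll, pitch, yaw] about the fixed x, y, z axes, in that order (R = Rz(yaw) Ry(pitch) Rx(roll)).
In Python, from bench import telemetry, snapshot, ticket, robot gives the robot as it stands.
- The arm moves only by the tool apply_moves, never from a script. Its argument "moves" is a list that holds one entry, the list of rows, each a list of 5 numbers: the shift along the tool's x, y, z in units of 50 mm (1.0 is 50 mm), then the turn about the tool's z in units of 10 degrees (1.0 is 10 degrees), then the closure, from 0 (fully open) to 1 (shut). A call has 1 to 10 rows; each row is the pose to reach, as a shift and turn from the pose commanded when the call began, along the tool's axes at that moment; what a row does not reach only later rows make up. A row lasts 1/8 s, in which the tool goes at most 62.5 mm and 10.7 degrees, less where a joint would pass 70% of its speed; a pose out of reach is approached as far as the arm can. A call with a gripper value outside its range is refused whole. The fingers move at their own pace and stop on an object; the grip force is fixed at half the most. Time passes only in rows, so rows that repeat a pose let the fingers close. It gives the time, the measured TCP pose, the force, the opening and the grip force at its end, in the units of the state.
- telemetry.get_obs(): the state, without advancing time (a new reading comes with each control period).
- snapshot(name): name is "side" or "top" or "wrist"; returns a dict with "image" (420x560x3 uint8, red, green, blue), "fovy" (degrees; the focal length in pixels is half the picture's height over the tangent of half this angle, whatever the lens; pixels are square), "cx", "cy" (the principal point, pixels), "D" ([k1, k2, p1, p2, k3] as OpenCV has them; the pictures are not rectified), "R" (3x3) and "t" (3): a world point X has camera coordinates R X + t. Camera axes: x right, y down, z forward; pixel columns grow to the right and rows downward; lengths in m; the calibration is good to about 2 mm. A picture is of the moment at which its call begins. There is no depth.
- ticket.close_job(): hands the job in; it is judged then, once.
The state is a dict: "time": time; "joint_positions": joint angles; "qvel": joint speeds; "joint_torque": joint torques, N m; "tool_pos": TCP position; "ee_rot": TCP orientation; "wrist_force": force on the tool from outside, world axes, zero at the start; "wrist_torque": the same for the moment, N m; "width": finger opening in m; "finger_force": force on a finger pad.
Only numpy, scipy, OpenCV 4.12 (cv2) and the standard library are available. Lean on these libraries where they do the work, as an engineer would, in place of code of your own. Each camera call takes 0.05 s, during which the arm holds its last target. There are 200 camera calls.

## Working session

There is one attempt and no reset: what is moved stays moved. The work goes in short steps, Python scripts to look and compute and a tool call to move; the robot and the scene stay as the last step left them, time stands still between calls to the robot, and variables do not carry over. Pictures are saved under pics/ and viewed, at most 10 in all, crops included, and the job is handed in when it is done.

Besides the shell and the picture viewer there is one more tool, called after ">>>" by a JSON object that holds its "fn" and its "kwargs". apply_moves: Moves the arm, as the interface text tells. Its arguments: {"type":"object","properties":{"moves":{"type":"array","items":{"type":"array","items":{"type":"array","items":{"type":"number"}}}}},"required":["moves"]}

```bash
mkdir -p pics; cat > h.py <<'E'
import numpy as np, cv2, json
from bench import telemetry, snapshot, ticket, robot
def cam(s):
    f=210/np.tan(np.radians(s["fovy"])/2)
    return np.array([[f,0,s["cx"]],[0,f,s["cy"]],[0,0,1]]),np.array(s["D"],float),np.array(s["R"]),np.array(s["t"])
def ray(s,px,z):
    K,D,R,t=cam(s); p=cv2.undistortPoints(np.array([[px]],float),K,D)[0,0]
    d=R.T@np.array([p[0],p[1],1]); c=-R.T@t
    return c+d*(z-c[2])/d[2]
def proj(s,X):
    K,D,R,t=cam(s); return cv2.projectPoints(np.array(X,float).reshape(-1,3),cv2.Rodrigues(R)[0],t,K,D)[0][:,0]
def save(s,n): cv2.imwrite("pics/"+n+".png",s["image"][:,:,::-1])
E
python3 - <<'E'
from h import *
import pickle
for n in("top","side"):
    s=snapshot(n); save(s,n+"0"); pickle.dump(s,open(n+".pkl","wb")); print(n,s["fovy"],s["D"],-np.array(s["R"]).T@s["t"])
o=telemetry.get_obs(); print(o["time"],o["tool_pos"],o["ee_rot"],o["wrist_force"])
E
```

```text
top 51.870173983452666 [-0.0207232  0.         0.         0.         0.       ] [0.44917632 0.04948898 1.07560042]
side 43.871782057921635 [0.00555805 0.         0.         0.         0.        ] [0.42131612 1.181899   1.05229904]
0.1 [0.19668893 0.5135163  0.40361351] [-3.13957092e+00 -1.95796757e-04  2.77580171e+00] [ 0.26948225 -0.56475874 -0.38505248]
```

View pics/top0.png

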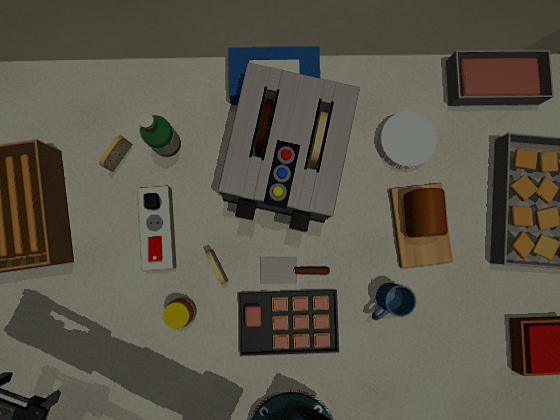

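View pics/side0.png

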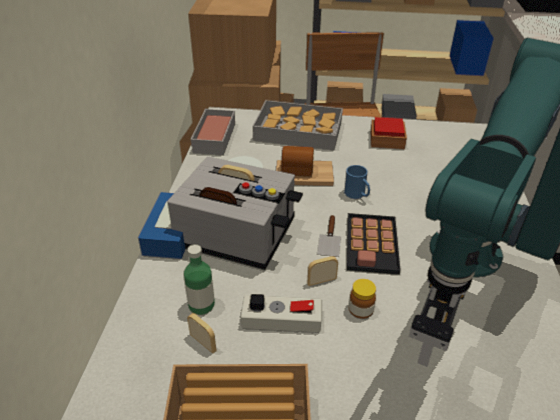

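```bash
python3 - <<'E'
from h import *
import pickle
s=pickle.load(open("top.pkl","rb")); im=s["image"]; hsv=cv2.cvtColor(im,cv2.COLOR_RGB2HSV)
def cen(lo,hi,x0,y0,x1,y1):
    m=np.zeros(im.shape[:2],np.uint8); m[y0:y1,x0:x1]=cv2.inRange(hsv,lo,hi)[y0:y1,x0:x1]
    n,l,st,c=cv2.connectedComponentsWithStats(m); i=1+np.argmax(st[1:,4]); return c[i],st[i]
b=cen((100,120,60),(125,255,255),270,163,295,183); y=cen((22,120,60),(35,255,255),265,182,292,202)
r=cen((0,120,60),(6,255,255),275,144,298,165); k=cen((0,120,60),(8,255,255),145,232,166,266)
print(b,y,r,k)
B,Y,R=[ray(s,q[0],.192) for q in(b,y,r)]; print(B,Y,R)
yaw=np.arctan2(*(R-Y)[1::-1]); print("yaw",yaw,np.linalg.norm(R-Y))
ro=ray(s,k[0],.058); print("rocker",ro)
m=cv2.inRange(hsv,(0,0,110),(180,60,255)); 
# unit outline
g=np.zeros_like(m); g[180:275,132:180]=m[180:275,132:180]
v=cv2.resize(im[140:280,120:330],None,fx=3.8,fy=3.8,interpolation=cv2.INTER_CUBIC); cv2.imwrite("pics/c.png",v[:,:,::-1])
for rr in range(0): pass
E
```

```text
(array([281.86842105, 172.31578947]), array([277, 168,  10,  10,  76], dtype=int32)) (array([277.54022989, 190.95402299]), array([273, 186,  10,  11,  87], dtype=int32)) (array([285.74683544, 153.65822785]), array([281, 149,  10,  10,  79], dtype=int32)) (array([154.40372671, 247.94409938]), array([148, 236,  14,  26, 322], dtype=int32))
[0.6092507 0.0123269 0.192    ] [0.57061327 0.02229282 0.192     ] [0.64822661 0.00322342 0.192     ]
yaw -0.2409252309171363 0.0799216700719941
rocker [0.46131351 0.30985021 0.058     ]
```

View pics/c.png

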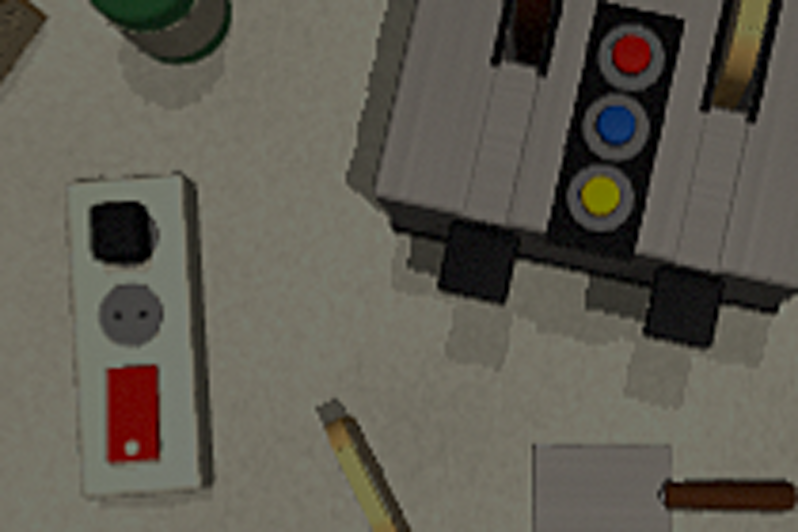

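```bash
cat >> h.py <<'E'
from scipy.spatial.transform import Rotation as Ro
def go(p,yaw):  # tip goal -> units, tool down
    o=telemetry.get_obs(); T=Ro.from_euler("xyz",o["ee_rot"]).as_matrix()
    d=T.T@(np.array(p)+[0,0,robot.tcp_to_tips]-o["tool_pos"])/.05
    w=-(np.degrees(yaw-o["ee_rot"][2])+180)%360-180
    print(np.round(o["time"],2),"units",d.round(3),"turn",round(w/10,2),"F",np.round(o["wrist_force"],1),"tip",np.round(np.array(o["tool_pos"])-[0,0,robot.tcp_to_tips],4),np.round(o["ee_rot"],3),o["width"])
E
python3 -c "
from h import *
go((.44,.309,.12),2.9)"
```

```text
0.1 units [-6.008 -2.076  1.691] turn -0.71 F [ 0.3 -0.6 -0.4] tip [0.1967 0.5135 0.2044] [-3.14  -0.     2.776] 0.09384285800069653
```

>>> {"fn": "apply_moves", "kwargs": {"moves": [[[-0.7,-0.25,0.2,-0.1,0.3],[-1.4,-0.5,0.4,-0.2,0.6],[-2.1,-0.75,0.6,-0.3,1],[-2.8,-1,0.8,-0.4,1],[-3.5,-1.25,1,-0.5,1],[-4.2,-1.5,1.2,-0.6,1],[-4.9,-1.75,1.4,-0.7,1],[-5.5,-1.95,1.6,-0.7,1],[-6,-2.08,1.7,-0.7,1],[-6,-2.08,1.7,-0.7,1]]]}}

```text
time: 1.35
tool_pos: [0.4405, 0.3081, 0.3184]
ee_rot: [-3.14, -0.002, 2.895]
wrist_force: [-0.1, 0.3, -0.0]
width: 0.0006
finger_force: 0.0
```

```bash
python3 - <<'E'
from h import *
go((.44,.309,.066),2.9)
s=snapshot("wrist"); save(s,"w1"); print(proj(s,[[.44,.309,.062],[.461,.31,.058]]))
E
```

```text
1.35 units [0.012 0.017 1.065] turn -0.03 F [-0.1  0.3 -0. ] tip [0.4405 0.3081 0.1192] [-3.140e+00 -2.000e-03  2.895e+00] 0.000567780888380258
[[282.62504757 230.82115267]
 [289.8418959  251.83282343]]
```

View pics/w1.png

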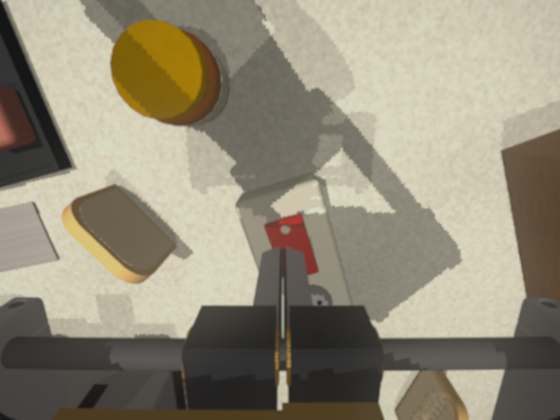

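>>> {"fn": "apply_moves", "kwargs": {"moves": [[[0.03,0.07,0.4,0,1],[0.03,0.07,0.8,0,1],[0.03,0.07,1.05,0,1],[0.03,0.07,1.15,0,1],[0.03,0.07,1.2,0,1],[0.03,0.07,1.25,0,1],[0.03,0.07,1.28,0,1],[0.03,0.07,1.3,0,1]]]}}

```text
time: 2.4
tool_pos: [0.4391, 0.3132, 0.2555]
ee_rot: [3.14, 0.0, 2.898]
wrist_force: [-3.8, 0.7, 5.0]
width: 0.0007
finger_force: 2.5
```

>>> {"fn": "apply_moves", "kwargs": {"moves": [[[0,0,0.03,0,1],[0,0,0.05,0,1],[0,0,0.07,0,1],[0,0,0.07,0,1]]]}}

```text
time: 2.9
tool_pos: [0.4391, 0.3132, 0.2541]
ee_rot: [3.14, 0.001, 2.898]
wrist_force: [-6.4, -0.8, 14.4]
width: 0.0003
finger_force: 7.6
```

>>> {"fn": "apply_moves", "kwargs": {"moves": [[[0,0,-0.5,0,1],[0,0,-1.5,0,1],[0,0,-2.5,0,1],[0,0,-3.5,0,1],[0,0,-3.5,0,1]]]}}

```text
time: 3.52
tool_pos: [0.4398, 0.3129, 0.4313]
ee_rot: [3.135, 0.009, 2.897]
wrist_force: [0.6, -1.2, -0.6]
width: 0.0005
finger_force: 0.0
```

```bash
python3 - <<'E'
from h import *
y=-.241; c,s_=np.cos(y),np.sin(y); B=np.array([.6092,.0123])
L=B+np.array([[c,-s_],[s_,c]])@[-.092,-.06]; print(L)
go((*L,.22),2.9)
s=snapshot("wrist"); save(s,"w2")
E
```

```text
[ 0.50553839 -0.02400799]
3.52 units [-2.903 -6.222  0.225] turn -0.02 F [ 0.6 -1.2 -0.6] tip [0.4398 0.3129 0.2321] [3.135 0.009 2.897] 0.0005478451890258631
```

View pics/w2.png

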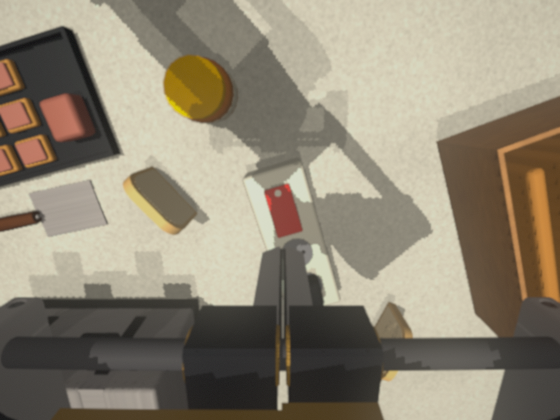

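The rocker at (283,210) now lies flat against the unit at its dotted end, so it reads as on. The 14 N stop reached when pressing it supports that. Next I move above the right lever.

>>> {"fn": "apply_moves", "kwargs": {"moves": [[[-0.4,-0.7,0,0,1],[-0.8,-1.5,0,0,1],[-1.2,-2.3,0,0,1],[-1.5,-3.1,0,0,1],[-1.9,-3.9,0,0,1],[-2.3,-4.7,0,0,1],[-2.6,-5.5,0,0,1],[-2.9,-6.1,0,0,1],[-2.9,-6.22,0,0,1],[-2.9,-6.22,0,0,1]]]}}

```text
time: 4.82
tool_pos: [0.5046, -0.0238, 0.4245]
ee_rot: [3.141, -0.003, 2.897]
wrist_force: [-0.3, 0.2, -0.2]
width: 0.0
finger_force: 0.0
```

```bash
python3 - <<'E'
from h import *
go((.5055,-.024,.152),2.9)
s=snapshot("wrist"); save(s,"w3"); print(proj(s,[[.5055,-.024,.146],[.6092,.0123,.192]]))
E
```

```text
4.82 units [-0.022  0.     1.467] turn -0.02 F [-0.3  0.2 -0.2] tip [ 0.5046 -0.0238  0.2253] [ 3.141e+00 -3.000e-03  2.897e+00] 1.3961798077087595e-05
[[281.20866408 224.54469349]
 [354.16396722 347.56446346]]
```

View pics/w3.png

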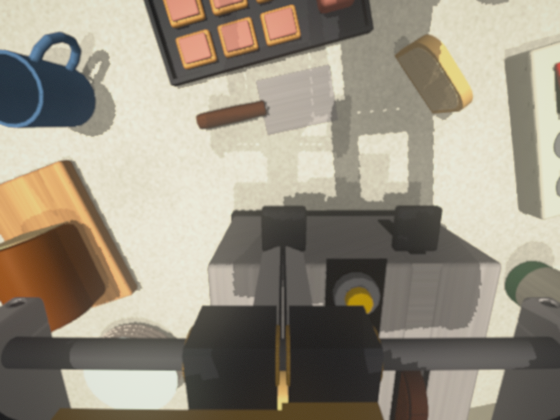

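>>> {"fn": "apply_moves", "kwargs": {"moves": [[[0,0,0.7,0,1],[0,0,1.3,0,1],[0,0,1.55,0,1],[0,0,1.7,0,1],[0,0,1.85,0,1],[0,0,2,0,1],[0,0,2.15,0,1],[0,0,2.25,0,1],[0,0,2.3,0,1],[0,0,2.32,0,1]]]}}

```text
time: 6.12
tool_pos: [0.505, -0.0239, 0.3104]
ee_rot: [3.141, 0.001, 2.898]
wrist_force: [-0.3, 1.5, 4.7]
width: 0.0006
finger_force: 2.6
```

Tips are at 111.4 mm, close to the stop, so I press until the force rises.

>>> {"fn": "apply_moves", "kwargs": {"moves": [[[0,0,0.03,0,1],[0,0,0.05,0,1],[0,0,0.05,0,1]]]}}

```text
time: 6.5
tool_pos: [0.5049, -0.0239, 0.3103]
ee_rot: [3.141, 0.002, 2.898]
wrist_force: [-1.8, 1.7, 11.4]
width: 0.0001
finger_force: 5.7
```

The lever is at its stop. I lift straight up next, well above the keys.

>>> {"fn": "apply_moves", "kwargs": {"moves": [[[0,0,-0.4,0,1],[0,0,-1.2,0,1],[0,0,-2,0,1],[0,0,-2.8,0,1],[0,0,-2.8,0,1]]]}}

```text
time: 7.12
tool_pos: [0.5049, -0.0243, 0.451]
ee_rot: [-3.141, 0.007, 2.897]
wrist_force: [0.4, -0.8, -0.3]
width: 0.0006
finger_force: 0.0
```

```bash
python3 - <<'E'
from h import *
go((.6092,.0123,.215),2.9)
s=snapshot("side"); v=cv2.resize(s["image"][140:350,150:350],None,fx=2.8,fy=2.8); cv2.imwrite("pics/s2.png",v[:,:,::-1])
E
```

```text
7.12 units [-1.842  1.216  0.748] turn -0.02 F [ 0.4 -0.8 -0.3] tip [ 0.5049 -0.0243  0.2518] [-3.141  0.007  2.897] 0.0005948074528560698
```

View pics/s2.png

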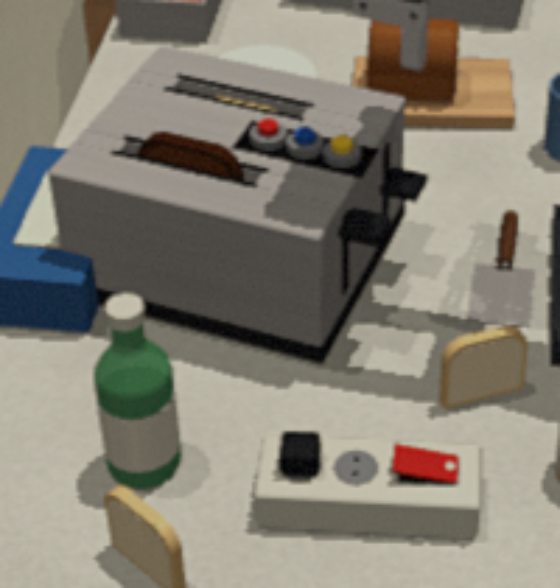

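The side view shows the rocker on, with its dotted end down at about (450,466). The pale slice is down, and the brown slice and its lever are still up. I now move above the blue key.

>>> {"fn": "apply_moves", "kwargs": {"moves": [[[-0.4,0.25,0,0,1],[-0.8,0.5,0,0,1],[-1.2,0.8,0,0,1],[-1.6,1.05,0,0,1],[-1.84,1.22,0,0,1],[-1.84,1.22,0.4,0,1],[-1.84,1.22,0.7,0,1],[-1.84,1.22,0.7,0,1]]]}}

```text
time: 8.18
tool_pos: [0.6084, 0.013, 0.41]
ee_rot: [-3.141, -0.005, 2.898]
wrist_force: [-0.3, 0.3, 0.1]
width: 0.0005
finger_force: 0.0
```

```bash
python3 - <<'E'
from h import *
go((.6092,.0123,.192),2.9)
s=snapshot("wrist"); save(s,"w4"); print(proj(s,[[.6092,.0123,.192],[.5706,.0223,.192]]))
E
```

```text
8.18 units [-0.021 -0.01   0.376] turn -0.01 F [-0.3  0.3  0.1] tip [0.6084 0.013  0.2108] [-3.141 -0.005  2.898] 0.0004756942781686805
[[280.63857154 252.37204576]
 [281.15634225 196.23830313]]
```

View pics/w4.png

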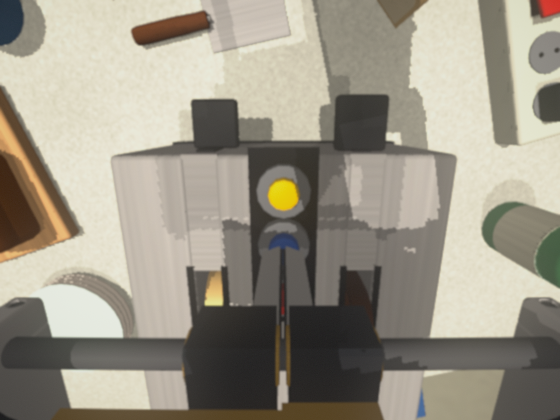

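The fingers are centred over the blue key, and the yellow key at (284,194) is within 2 mm of where I predicted it. Pressing now.

>>> {"fn": "apply_moves", "kwargs": {"moves": [[[-0.01,0,0.25,0,1],[-0.01,0,0.35,0,1],[-0.01,0,0.42,0,1],[-0.01,0,0.48,0,1],[-0.01,0,0.52,0,1],[-0.01,0,0.54,0,1],[-0.01,0,0.54,0,1]]]}}

```text
time: 9.1
tool_pos: [0.6091, 0.013, 0.3862]
ee_rot: [3.142, 0.0, 2.898]
wrist_force: [-2.0, 0.7, 3.8]
width: 0.0004
finger_force: 1.7
```

>>> {"fn": "apply_moves", "kwargs": {"moves": [[[0,0,0.04,0,1],[0,0,0.07,0,1],[0,0,0.07,0,1]]]}}

```text
time: 9.48
tool_pos: [0.6088, 0.0131, 0.3853]
ee_rot: [3.141, 0.003, 2.898]
wrist_force: [-4.7, 0.1, 11.3]
width: 0.0004
finger_force: 5.6
```

The key is at its stop. I lift clear.

>>> {"fn": "apply_moves", "kwargs": {"moves": [[[0,0,-0.4,0,1],[0,0,-1,0,1],[0,0,-1.8,0,1],[0,0,-2.4,0,1],[0,0,-2.4,0,1],[0,0,-2.4,0,1]]]}}

```text
time: 10.22
tool_pos: [0.6096, 0.013, 0.5001]
ee_rot: [-3.141, -0.002, 2.898]
wrist_force: [0.7, -0.2, -0.1]
width: 0.0001
finger_force: 0.0
```

```bash
python3 - <<'E'
from h import *
go((.6092,.0123,.192),2.9)
s=snapshot("side"); v=cv2.resize(s["image"][140:350,150:350],None,fx=2.8,fy=2.8); cv2.imwrite("pics/s3.png",v[:,:,::-1])
E
```

```text
10.22 units [-0.    -0.015  2.177] turn -0.01 F [ 0.7 -0.2 -0.1] tip [0.6096 0.013  0.3009] [-3.141e+00 -2.000e-03  2.898e+00] 0.00010051520439232161
```

View pics/s3.png

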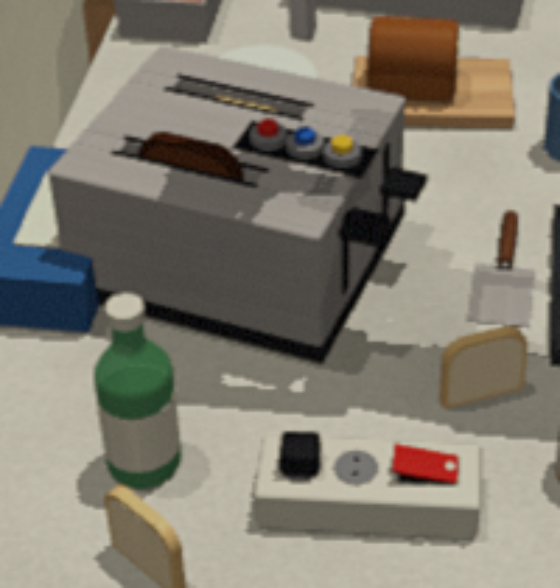

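The rocker is on, the pale slice is down, the brown slice is up and the blue key at (305,135) has sprung back, so I hand in.

```bash
python3 -c "
from bench import ticket
print(ticket.close_job())"
```

```text
the job is handed in; nothing more can be done
None
```

Job handed in (no verdict was returned): the rocker is on, the pale slice is down in the right lane, and the blue key was pressed to its stop and released; the final side view shows the brown slice still up.

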